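Hold the sample slide flush on the tilted reading plate

ROBOT

A 7-joint arm with a two-finger parallel gripper is mounted at the origin on the work surface. World frame = base frame: x ahead of the robot, y to its left, z up, the work surface at z = 0. Lengths are in m, angles in rad, forces in N, time in s.
With the tool pointing down it reaches from about 0.4 to 0.875 m from the base axis. Payload 4.4 kg.
Tool frame: the origin (TCP) lies between the finger pads; the fingertips stand 8 mm ahead of it and the grasp point (between the pads) lies 11 mm behind it; z points along the fingers, y is the direction in which the jaws open and shut (so a half turn about z gives the same grasp; the last joint's range is limited). The gripper opens to 85 mm and grips with 20 to 120 N. Pads are 22 mm wide; open, the fingers measure 114 mm over their backs; the gripper's body (76 mm by 85 mm) begins 54 mm behind the grasp point. The pads swing forward as they close: fully open they stand 13 mm farther back than shut.
Start: joints at [-1.359, 0.628, 0.038, 1.517, -0.027, 0.996, -0.02], TCP at [0.178, 0.625, 0.239] pointing down, gripper open.
Joint ranges: [-3.06, 3.06], [-0.37, 2.12], [-1.25, 1.32], [0.18, 2.47], [-1.1, 4.24], [0.23, 1.98], [-2.94, 2.94]. Speed limits (rad/s): [2.57, 2.57, 3.14, 3.14, 3.14, 3.14, 3.14].

INTERFACE

Orientations are given as a rotation vector (axis times angle).
In Python, from workcell import robot, vision, close_job gives the robot as it stands. The module is installed in compiled form; this text tells all that it offers.
- The arm moves only by the tool move_arm, never from a script. Its arguments are lists of equal length, an entry for each row: "travel": the shift along the world's x, y, z in m, a list of three; "yaw": the turn about the world's z in rad; "hand": the opening, from 0 (shut) to 1 (fully open). In form: {"travel": [[tx, ty, tz], ...], "yaw": [yaw, ...], "hand": [hand, ...]}. A call has 1 to 12 rows; each row shifts and turns the commanded pose from where the row before left it; what a row does not reach is not made up. A row lasts 1/10 s, in which the tool goes at most 50 mm and 8.59 degrees, less where a joint would pass 70% of its speed; a pose out of reach is approached as far as the arm can. A call with a gripper value outside its range is refused whole. The fingers move at their own pace and stop on an object; "grip_force" is the grip in N (left out, the last holds). Time passes only in rows, so rows that do not move let the fingers close. It gives the time, the measured TCP pose, the force and the opening at its end, in the units of the state.
- robot.read_state(): the state, without advancing time (a new reading comes with each control period).
- vision.snapshot(name): name is "scene" or "top" or "wrist"; returns (picture, depth): 420x560x3 uint8, blue, green, red; 420x560 float32, m along the optical axis (not along the pixel's ray), 0 where there is no reading.
- vision.calibration(name): a dict with "fov_y" (degrees; the focal length in pixels is half the picture's height over the tangent of half this angle, whatever the lens; pixels are square), "cx", "cy" (the principal point, pixels), "xyz" and "orientation" of the camera in the world. Camera axes: x right, y down, z forward; pixel columns grow to the right and rows downward; lengths in m; the calibration is good to about 2 mm. A picture is of the moment at which its call begins: read the wrist's pose just before it. calibration takes no time and is no camera call; for the wrist camera it gives the pose at the moment of the call.
- close_job(): hands the job in, once; it reports no verdict.
The state is a dict: "clock": time; "qpos": joint angles; "qd": joint speeds; "tau": joint torques, N m; "position": TCP position; "tcp_rot": TCP orientation; "force": force on the tool from outside, world axes, zero at the start; "ft_torque": the same for the moment, N m; "width": finger opening in m.
Only numpy, scipy, OpenCV 4.12 (cv2) and the standard library are available. Lean on these libraries where they do the work, as an engineer would, in place of code of your own. Each camera call takes 0.05 s, during which the arm holds its last target.

TASK

Pick up the larger of the two metal slides by its black grip bar, tilt it to match the sloped plate of the tilting stage, and set it flush and centred on that plate with its long side running up the slope. Press gently until the sprung plate has sunk about half-way (5 of its 10 mm), never to its stop, and keep it there for at least two seconds: the program finishes while you are still holding the slide pressed flush. Do not shift the stage's tilt, and leave the other things on the bench alone.

Things in the scene. Friction and masses are not known exactly. Their poses are not given: they have to be found in the camera images.
- slide_center (a point): the sample slide: bare metal plate 76 (x) x 52 (y) x 5 mm with an upright black grip bar 44 (x) x 14 (y) mm on its middle, 34 mm above the plate (39 mm in all). Lies flat, plate down, on the bench; 80 to 170 g; the same turned by half a turn. This point is its centre, 19.5 mm above its flat underside; x along the long side and the bar, z out through the bar
- platen_face (a point): centre of the top face of the stage's sprung reading plate, dark metal, 100 (x) x 74 (y) x 8 mm. x runs straight up the slope (roughly away from the robot), y level across it, z is the outward normal (leans to the robot). Sloped 16 to 32 degrees. It stands 20 mm proud of an aluminium tilt frame 140 x 112 mm; nothing else rises above it within 25 mm. The point moves with the plate as it sinks
- platen (a joint): how far the sprung plate is pressed in, in m along its inward normal: 0 untouched, 0.010 at its stop. It gives way only above about 3 N, then 1 N for each mm (about 8 N at 5 mm)
- stage_tilt (a joint): slope of the stage in rad from level (0.28 to 0.56); a stiff hinge along the low edge which holds its setting under a gentle push
- stage_edge (a point): middle of the upper edge of the aluminium tilt frame, top side; axes as the plate's. The stage stands on a white eight-sided board 310 mm across corners, 10 mm thick, with two handles at its sides (up to 40 mm tall) and two lamp posts at its far corners, 108 mm beyond and 85 mm to either side of the board's middle (up to 150 mm tall)
- blank_center (a point): smaller look-alike slide, a bystander: plate 50 x 40 x 5 mm with a bar 28 x 14 x 34 mm on it; point half-way up, 19.5 mm above its underside
- dish: closed clear dish, 46 mm across, 15 mm tall, a bystander; origin at the centre of its underside
- jar: amber jar, 48 mm across, 70 mm tall, a bystander; origin at the centre of its underside
- lens_cap: metal ring 48 mm across, 10 mm tall, a bystander; origin at the centre of its underside
- driver: screwdriver 150 mm long lying along its x axis, a bystander; origin on its underside
- tweezers: steel tweezers 120 mm long lying along their x axis, a bystander; origin at the centre of their underside
Not all that is in view belongs to the job. What is shaped like the part that bears slide_center but blue or red is not meant.

How it is judged:
By the outcome, as a careful person would: the job done as asked, in the order asked, and still so for the second after the job is handed in, while the arm keeps its last pose, push and grip.
It also fails if it takes over 45 s, if anything falls off the work surface, if the arm or the gripper's body presses on something with over 40 N, if the wrist force passes 120 N, or if a joint passes its speed limit or range.

## Working session

There is one attempt and no reset: what is moved stays moved. The work goes in short steps, Python scripts to look and compute and a tool call to move; the robot and the scene stay as the last step left them, time stands still between calls to the robot, and variables do not carry over. Pictures are saved under pics/ and viewed, and the job is handed in when it is done.

Besides the shell and the picture viewer there is one more tool, called after "Call:" in YAML: its name, and indented under it one key for each argument. move_arm: Moves the arm, as the interface text tells. Its arguments: {"type":"object","properties":{"travel":{"type":"array","items":{"type":"array","items":{"type":"number"}}},"yaw":{"type":"array","items":{"type":"number"}},"hand":{"type":"array","items":{"type":"number"}},"grip_force":{"type":"number"}},"required":["travel","yaw","hand"]}

```bash
mkdir -p pics; ls; python3 - <<'E'
from workcell import robot, vision
import cv2,numpy as np
print(robot.read_state())
for n in ["scene","top"]:
    print(vision.calibration(n))
    p,d=vision.snapshot(n); cv2.imwrite(f"pics/{n}0.png",p); np.save(f"{n}0.npy",d)
E
```

```text
pics
{'clock': 0.0, 'qpos': array([-1.35883544,  0.62934538,  0.03845472,  1.51838129, -0.02701695,
        0.99633228, -0.019963  ]), 'qd': array([ 9.87919630e-04,  8.60605541e-05, -2.79100756e-04, -5.46426846e-04,
        3.65444384e-04, -2.93389763e-04,  1.23035762e-03]), 'tau': array([ 1.56739679e-04, -5.63406873e+01,  1.22624137e+00, -1.93440664e+01,
        1.09669747e-02,  1.04457469e-02, -3.81028286e-06]), 'position': array([0.17803455, 0.62448898, 0.23838556]), 'tcp_rot': array([-4.34843044e-01, -3.11109847e+00,  3.03429715e-03]), 'force': array([-0.32268202,  0.27889954,  0.40752994]), 'ft_torque': array([-0.02143848, -0.01967443,  0.01191484]), 'width': 0.08536552073207951}
{'fov_y': 55.88263307401327, 'cx': 279.49653750928024, 'cy': 208.22951940663475, 'xyz': array([1.1272356 , 0.09875672, 0.81652338]), 'orientation': array([-1.43128804, -2.20543075,  0.82920136])}
{'fov_y': 42.281930821949814, 'cx': 271.80921472276, 'cy': 210.83884563213527, 'xyz': array([ 0.40680411, -0.18499224,  1.32114814]), 'orientation': array([-2.12619675,  2.19153195, -0.10779344])}
```

View pics/scene0.png

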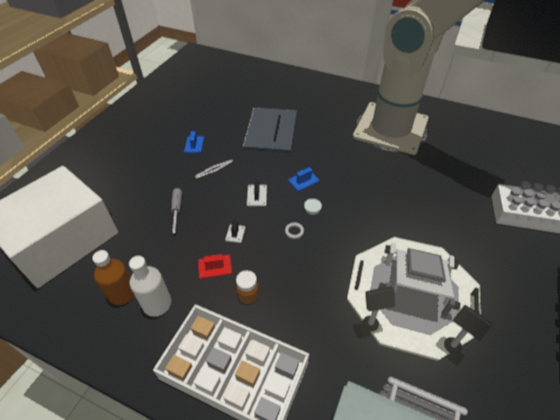

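View pics/top0.png

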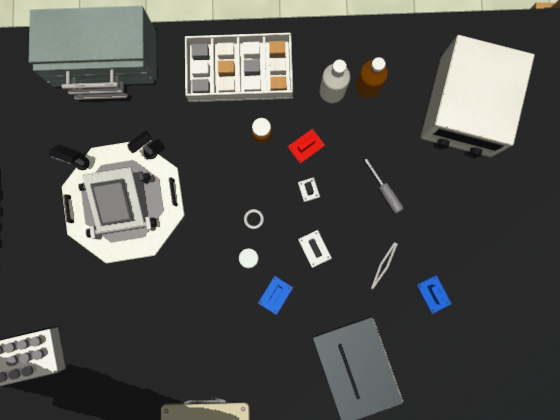

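```bash
cat > h.py <<'E'
from workcell import robot, vision
import cv2,numpy as np
from scipy.spatial.transform import Rotation as R
def cloud(d,c):
    f=d.shape[0]/2/np.tan(np.radians(c['fov_y'])/2)
    v,u=np.mgrid[:d.shape[0],:d.shape[1]]
    P=np.dstack([(u-c['cx'])/f*d,(v-c['cy'])/f*d,d])
    W=P@R.from_rotvec(c['orientation']).as_matrix().T+c['xyz']
    W[d<=0]=np.nan
    return W
def px(W,c):
    f=210/np.tan(np.radians(c['fov_y'])/2)
    p=(np.atleast_2d(W)-c['xyz'])@R.from_rotvec(c['orientation']).as_matrix()
    return p[:,:2]/p[:,2:]*f+[c['cx'],c['cy']]
E
python3 - <<'E'
from h import *
np.set_printoptions(precision=4,suppress=True)
for n,pts,zoom in [("top",dict(bench=(200,300),slide=(326,258),bar=(315,247),plate=(112,202),board=(90,250),blank=(309,189),jar=(261,127),dish=(248,258)),None),("scene",dict(bench=(300,330),slide=(265,202),bar=(257,190),plate=(425,264),board=(380,330),blank=(236,230)),None)]:
    c=vision.calibration(n); d=np.load(n+"0.npy"); p=cv2.imread(f"pics/{n}0.png")
    W=cloud(d,c)
    for k,(u,v) in pts.items(): print(n,k,W[v,u],p[v,u])
    if n=="top":
        a=cv2.resize(p[140:270,50:200],None,fx=4,fy=4,interpolation=cv2.INTER_CUBIC)
        b=cv2.resize(p[215:285,285:350],None,fx=4,fy=4,interpolation=cv2.INTER_CUBIC)
        cv2.imwrite("pics/ta.png",a);cv2.imwrite("pics/tb.png",b)
    else:
        cv2.imwrite("pics/sa.png",cv2.resize(p[230:370,340:490],None,fx=4,fy=4,interpolation=cv2.INTER_CUBIC))
    M=R.from_rotvec(c['orientation']).as_matrix(); print(M)
E
```

```text
top bench [ 0.3435  0.0068 -0.0002] [41 40 40]
top slide [ 0.435  -0.2997  0.0062] [231 239 239]
top bar [ 0.461  -0.2721  0.0382] [60 59 59]
top plate [0.5735 0.1874 0.1069] [130 132 135]
top board [0.4713 0.27   0.0104] [228 243 244]
top blank [ 0.5996 -0.2631  0.0375] [54 53 53]
top jar [ 0.7462 -0.1535  0.0694] [236 245 247]
top dish [ 0.4405 -0.1121  0.0131] [234 243 236]
[[-0.0295 -0.9934  0.1108]
 [-0.9995  0.0308  0.0094]
 [-0.0128 -0.1105 -0.9938]]
scene bench [ 0.775  -0.0104 -0.0024] [55 57 57]
scene slide [ 0.4735 -0.2374  0.0039] [178 183 183]
scene bar [ 0.4702 -0.262   0.0382] [44 42 42]
scene plate [0.5788 0.191  0.1076] [133 132 136]
scene board [0.71   0.1472 0.0083] [127 139 140]
scene blank [ 0.6099 -0.2527  0.0297] [28 28 31]
[[-0.4075  0.6874 -0.6012]
 [ 0.9132  0.3063 -0.2688]
 [-0.0006 -0.6585 -0.7526]]
```

View pics/ta.png

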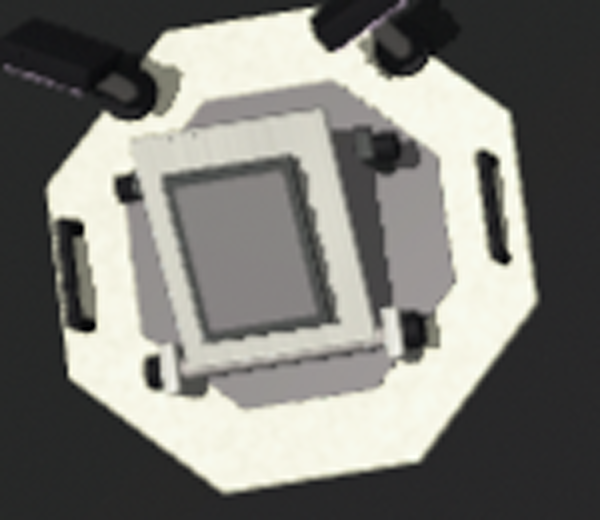

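View pics/sa.png

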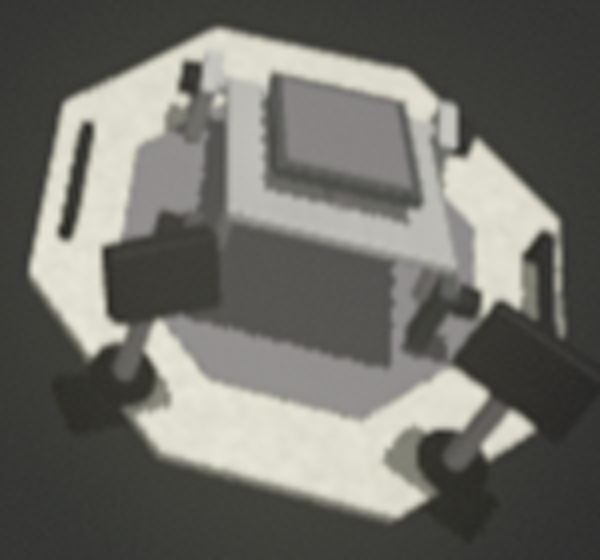

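View pics/tb.png

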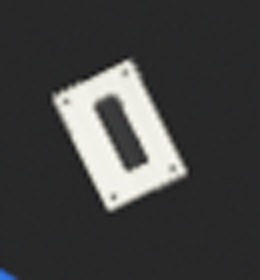

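```bash
cat > meas.py <<'E'
from h import *
np.set_printoptions(precision=4,suppress=True)
def rectfit(W,mask):
    P=W[mask]; 
    r=cv2.minAreaRect((P[:,:2]*1000).astype(np.float32))
    return r
if __name__=="__main__":
  for n,su,pl in [("top",(326,258),(112,202)),("scene",(265,202),(425,264))]:
    c=vision.calibration(n); d=np.load(n+"0.npy"); p=cv2.imread(f"pics/{n}0.png")
    W=cloud(d,c)
    # slide: local height mask, above bench
    u,v=su
    z0=np.nanmedian(W[...,2][v-35:v+30,u-45:u+30][p[v-35:v+30,u-45:u+30].max(-1)<70])
    m=np.zeros(d.shape,bool); m[v-35:v+25,u-35:u+25]=True
    m&=(p.min(-1)>110)
    nl,lab=cv2.connectedComponents(m.astype(np.uint8)); m=lab==lab[v,u]
    print(n,"bench",z0,"slide rect",rectfit(W,m),m.sum(),np.median(W[m][:,2]))
    mb=np.zeros(d.shape,bool); mb[v-35:v+25,u-35:u+25]=True; mb&=(W[...,2]>0.033)
    print("  bar", rectfit(W,mb),mb.sum(),np.median(W[mb][:,2]))
    # plate
    u,v=pl
    Q=W[v-7:v+8,u-7:u+8].reshape(-1,3)
    for it in range(4):
        o=Q.mean(0); nn=np.linalg.svd(Q-o)[2][2]; nn*=np.sign(nn[2])
        e=abs((W-o)@nn)<0.004
        e[np.isnan(W[...,0])]=False
        nl,lab=cv2.connectedComponents(e.astype(np.uint8),connectivity=4); mm=lab==lab[v,u]; 
        mm&=np.linalg.norm(W-o,axis=-1)<0.09
        Q=W[mm]
    print("  plane n",nn,"tilt",np.degrees(np.arccos(nn[2])),mm.sum(), "rms",((Q-o)@nn).std())
    up=np.array([0,0,1])-nn*nn[2]; up/=np.linalg.norm(up); yy=np.cross(nn,up)
    L=np.c_[(Q-o)@up,(Q-o)@yy]
    r=cv2.minAreaRect((L*1000).astype(np.float32)); print("  rect",r, "center",o+r[0][0]/1000*up+r[0][1]/1000*yy,"up heading deg",np.degrees(np.arctan2(up[1],up[0])))
E
python3 meas.py
```

```text
top bench 0.0007262182035142617 slide rect ((459.2550964355469, -273.0022888183594), (78.58190155029297, 52.40705108642578), 26.20260238647461) 614 nan
  bar ((460.2510070800781, -271.711669921875), (43.055198669433594, 14.110725402832031), 24.249897003173828) 115 0.03924721768790129
  plane n [-0.3953 -0.0454  0.9174] tilt 23.447930211193594 1307 rms 0.00197788754801623
  rect ((-0.744293212890625, 0.0551605224609375), (100.831298828125, 76.25135803222656), 0.8956273794174194) center [0.5735 0.1904 0.1042] up heading deg 6.550770920365161
scene bench -0.0008118443428130062 slide rect ((458.1611328125, -271.7178039550781), (82.1796875, 54.40167999267578), 25.222923278808594) 340 0.004104968998681069
  bar ((522.7567749023438, -264.5537109375), (173.3175811767578, 25.363269805908203), 5.477906227111816) 98 0.038206153612128535Traceback (most recent call last):
  File "meas.py", line 24, in <module>
    o=Q.mean(0); nn=np.linalg.svd(Q-o)[2][2]; nn*=np.sign(nn[2])
                    ~~~~~~~~~~~~~^^^^^
    u, s, vh = gufunc(a, signature=signature)
               ~~~~~~^^^^^^^^^^^^^^^^^^^^^^^^
    raise LinAlgError("SVD did not converge")
numpy.linalg.LinAlgError: SVD did not converge
```

```bash
sed -i 's/    Q=W\[v-7:v+8,u-7:u+8\].reshape(-1,3)/    Q=W[v-7:v+8,u-7:u+8].reshape(-1,3); Q=Q[~np.isnan(Q[:,0])]/' meas.py; python3 meas.py | grep -v slide
python3 - <<'E'
from h import *
np.set_printoptions(precision=4,suppress=True)
# colour-free check: heading via bottom/side edges; board octagon centre
c=vision.calibration("top");d=np.load("top0.npy");p=cv2.imread("pics/top0.png");W=cloud(d,c)
print(np.nanmean(np.isnan(W[...,0])))
E
```

```text
bar ((460.2510070800781, -271.711669921875), (43.055198669433594, 14.110725402832031), 24.249897003173828) 115 0.03924721768790129
  plane n [-0.3953 -0.0454  0.9174] tilt 23.447930211193594 1307 rms 0.00197788754801623
  rect ((-0.744293212890625, 0.0551605224609375), (100.831298828125, 76.25135803222656), 0.8956273794174194) center [0.5735 0.1904 0.1042] up heading deg 6.550770920365161
  bar ((522.7567749023438, -264.5537109375), (173.3175811767578, 25.363269805908203), 5.477906227111816) 98 0.038206153612128535
  plane n [-0.3894 -0.0528  0.9196] tilt 23.137070890186997 916 rms 0.0010381208923766457
  rect ((-6.5687103271484375, 0.4533424377441406), (74.55425262451172, 104.22666931152344), 89.80972290039062) center [0.5717 0.1916 0.1039] up heading deg 7.728484176492701
0.004060374149659864
```

Call:
move_arm:
  travel:
    - [0.027,-0.042,0]
    - [0.027,-0.042,0]
    - [0.027,-0.042,0]
    - [0.027,-0.042,0]
    - [0.027,-0.042,0]
    - [0.027,-0.042,0]
    - [0.027,-0.042,0]
    - [0.027,-0.042,0]
    - [0.027,-0.042,0]
    - [0.027,-0.042,0]
  yaw: [-0.12,-0.12,-0.12,-0.12,-0.12,-0.12,-0.12,-0.12,-0.12,-0.12]
  hand: [1,1,1,1,1,1,1,1,1,1]
  grip_force: 20

```text
clock: 1.1
position: [0.4488, 0.2034, 0.2393]
tcp_rot: [-2.121, -2.317, -0.0]
force: [1.4, 0.4, -0.2]
width: 0.0851
```

Call:
move_arm:
  travel:
    - [0.001,-0.046,0]
    - [0.001,-0.046,0]
    - [0.001,-0.046,0]
    - [0.001,-0.046,0]
    - [0.001,-0.046,0]
    - [0.001,-0.046,0]
    - [0.001,-0.046,0]
    - [0.001,-0.046,0]
    - [0.001,-0.046,0]
    - [0.001,-0.046,0]
    - [0,0,0]
  yaw: [-0.12,-0.12,-0.12,-0.12,-0.12,-0.12,-0.12,-0.12,-0.12,-0.12,0]
  hand: [1,1,1,1,1,1,1,1,1,1,1]

```text
clock: 2.2
position: [0.4569, -0.2625, 0.2398]
tcp_rot: [3.055, 0.703, -0.002]
force: [-0.4, 0.4, -0.2]
width: 0.0851
```

```bash
python3 - <<'E'
from h import *
from meas import rectfit
np.set_printoptions(precision=4,suppress=True)
c=vision.calibration("wrist"); p,d=vision.snapshot("wrist"); cv2.imwrite("pics/w1.png",p)
np.save("w1.npy",d); print(c, px([0.46,-0.272,0.039],c))
W=cloud(d,c)
s=robot.read_state(); print(s['position'],s['tcp_rot'],s['qpos'])
m=(W[...,2]>0.033)&(W[...,2]<0.045)&(np.hypot(W[...,0]-.46,W[...,1]+.272)<.04)
print("bar",rectfit(W,m),m.sum())
m=(p.min(-1)>110)&(W[...,2]<0.012)&(np.hypot(W[...,0]-.46,W[...,1]+.272)<.06)
print("plate",rectfit(W,m),m.sum(),np.median(W[m][:,2]))
E
```

```text
{'fov_y': 61.064827544334754, 'cx': 284.60669529926776, 'cy': 206.73172278172814, 'xyz': array([ 0.527 , -0.2267,  0.3734]), 'orientation': array([ 2.4298, -1.5223, -0.2279])} [[293.9569 180.3828]]
[ 0.4572 -0.2585  0.2392] [ 3.0575  0.7126 -0.0018] [-0.0184  0.5428  0.7275  1.8779 -0.4538  0.8921 -0.1831]
bar ((459.3966979980469, -270.11199951171875), (43.483150482177734, 13.991230010986328), 23.980283737182617) 644
plate ((451.2405090332031, -278.6245422363281), (98.334716796875, 91.66793060302734), 23.701465606689453) 4730 0.003309997457816627
```

View pics/w1.png

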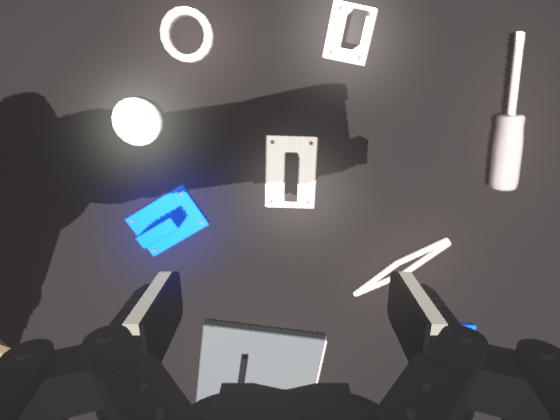

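Call:
move_arm:
  travel:
    - [0.002,-0.015,-0.03]
    - [0,0,-0.04]
    - [0,0,-0.04]
    - [0,0,-0.04]
    - [0,0,-0.04]
    - [0,0,-0.028]
    - [0,0,0]
    - [0,0,0]
  yaw: [-0.038,0,0,0,0,0,0,0]
  hand: [1,1,1,1,1,1,1,1]

```text
clock: 3.05
position: [0.4603, -0.2691, 0.0215]
tcp_rot: [-3.069, -0.665, 0.001]
force: [0.5, 0.3, 1.0]
width: 0.0854
```

Call:
move_arm:
  travel:
    - [0,0,0]
    - [0,0,0]
    - [0,0,0]
    - [0,0,0]
    - [0,0,0]
    - [0,0,0]
    - [0,0,0]
    - [0,0,0]
    - [0,0,0]
    - [0,0,0]
  yaw: [0,0,0,0,0,0,0,0,0,0]
  hand: [0,0,0,0,0,0,0,0,0,0]
  grip_force: 20

```text
clock: 4.05
position: [0.4605, -0.2699, 0.0218]
tcp_rot: [3.071, 0.664, 0.001]
force: [-0.5, 0.3, 5.3]
width: 0.0134
```

Call:
move_arm:
  travel:
    - [0,0,0.02]
    - [0,0,0.04]
    - [0,0,0.04]
    - [0,0,0.04]
    - [0,0,0.04]
    - [0,0,0]
  yaw: [0,0,0,0,0,0]
  hand: [0,0,0,0,0,0]

```text
clock: 4.65
position: [0.4624, -0.2721, 0.2057]
tcp_rot: [3.065, 0.662, 0.01]
force: [-0.1, -1.1, -2.0]
width: 0.0133
```

Call:
move_arm:
  travel:
    - [0.006,0.045,0]
    - [0.006,0.045,0]
    - [0.006,0.045,0]
    - [0.006,0.045,0]
    - [0.006,0.045,0]
    - [0.006,0.045,0]
    - [0.006,0.045,0]
    - [0.006,0.045,0]
    - [0.006,0.045,0]
    - [0.006,0.045,0]
    - [0,0.004,0]
    - [0,0,0]
  yaw: [-0.0295,-0.0295,-0.0295,-0.0295,-0.0295,-0.0295,-0.0295,-0.0295,-0.0295,-0.0295,0,0]
  hand: [0,0,0,0,0,0,0,0,0,0,0,0]

```text
clock: 5.85
position: [0.5192, 0.1856, 0.1997]
tcp_rot: [3.133, 0.212, -0.004]
force: [-0.4, -0.9, -1.7]
width: 0.0137
```

```bash
python3 - <<'E'
from h import *
p,d=vision.snapshot("wrist"); cv2.imwrite("pics/w2.png",p)
p,d=vision.snapshot("scene"); cv2.imwrite("pics/s2.png",cv2.resize(p[170:350,330:510],None,fx=3.3,fy=3.3,interpolation=cv2.INTER_CUBIC))
s=robot.read_state(); print(s['position'],s['tcp_rot'],s['force'],s['qpos'],s['width'])
E
```

```text
[0.51964273 0.18245111 0.20063794] [ 3.13349941e+00  2.02822315e-01 -2.04469178e-03] [ 0.71347415 -0.3182489  -0.46371832] [-0.913133    0.68506962  0.85713275  1.85279647 -0.6481551   0.91129923
 -1.18976302] 0.013356052602559575
```

View pics/w2.png

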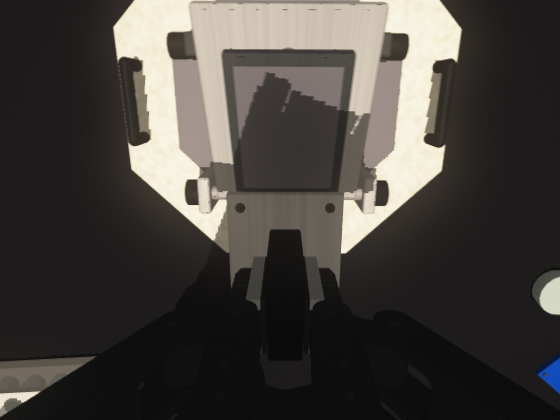

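View pics/s2.png

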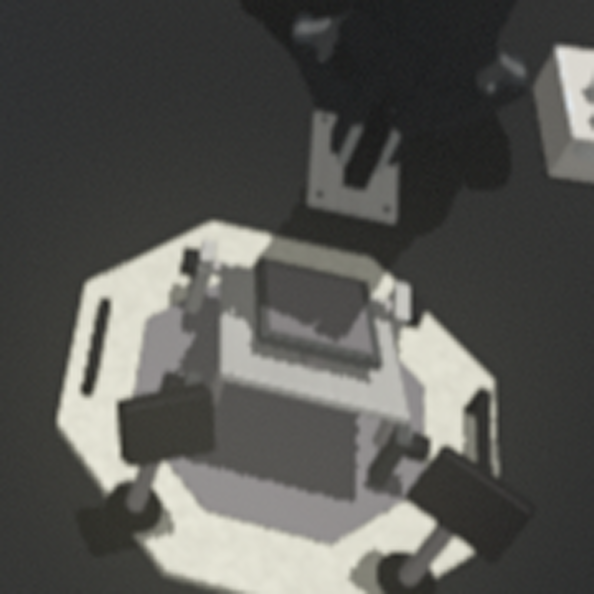

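```bash
cat > wm.py <<'E'
from h import *
np.set_printoptions(precision=4,suppress=True)
def plane(W,seed,thr=0.0025,rad=0.09,it=6):
    u,v=seed
    Q=W[v-6:v+7,u-6:u+7].reshape(-1,3); Q=Q[~np.isnan(Q[:,0])]
    for _ in range(it):
        o=Q.mean(0); nn=np.linalg.svd(Q-o,full_matrices=False)[2][2]; nn=nn*np.sign(nn[2])
        e=abs((W-o)@nn)<thr; e&=np.linalg.norm(W-o,axis=-1)<rad
        nl,lab=cv2.connectedComponents(e.astype(np.uint8),connectivity=4); mm=lab==lab[v,u]
        Q=W[mm]
    return o,nn,mm
def rect(W,o,nn,mm):
    up=np.array([0,0,1])-nn*nn[2]; up/=np.linalg.norm(up); yy=np.cross(nn,up)
    Q=W[mm]; L=np.c_[(Q-o)@up,(Q-o)@yy]*1000
    r=cv2.minAreaRect(L.astype(np.float32))
    return r,o+r[0][0]/1000*up+r[0][1]/1000*yy,np.degrees(np.arctan2(up[1],up[0])),np.percentile(L,[1,99],axis=0)
def rep(W,seed,**k):
    o,n,m=plane(W,seed,**k); r,c,h,pc=rect(W,o,n,m)
    print("n",n,"tilt",np.degrees(np.arccos(n[2])),"N",m.sum(),"rect",r,"ctr",c,"head",h,"rms",((W[m]-o)@n).std())
    return o,n,m
E
python3 - <<'E'
from wm import *
c=vision.calibration("wrist"); p,d=vision.snapshot("wrist"); W=cloud(d,c)
print(robot.read_state()['position'],robot.read_state()['tcp_rot'])
rep(W,(290,130)); rep(W,(335,230),rad=0.06)
for uv in [(240,230),(335,230),(235,205),(338,205),(285,240),(285,280)]: print(uv,W[uv[1],uv[0]])
E
```

```text
[0.5199 0.182  0.2009] [ 3.134   0.2009 -0.0014]
n [-0.3955 -0.0513  0.917 ] tilt 23.505419152668306 N 16400 rect ((-7.313617706298828, 0.03011322021484375), (98.04681396484375, 74.24546813964844), 0.009732427075505257) ctr [0.5737 0.1926 0.1036] head 7.387526500450034 rms 0.0006431890217453521
n [0.0025 0.0025 1.    ] tilt 0.20223710438372558 N 7068 rect ((6.384799957275391, -4.760845184326172), (52.29901885986328, 46.87205123901367), 53.1471061706543) ctr [0.5325 0.185  0.1829] head -135.80411146295646 rms 0.000648801512894407
(240, 230) [0.5361 0.2059 0.1835]
(335, 230) [0.5414 0.163  0.1829]
(235, 205) [0.5474 0.2092 0.1827]
(338, 205) [0.5535 0.1638 0.1834]
(285, 240) [0.5396 0.1858 0.1971]
(285, 280) [0.5319 0.1848 0.2168]
```

Call:
move_arm:
  travel:
    - [0,0.0025,-0.02]
    - [0,0,-0.03]
    - [0,0,-0.025]
    - [0,0,0]
    - [0,0,0]
    - [0,0,0]
  yaw: [0,0,0,0,0,0]
  hand: [0,0,0,0,0,0]

```text
clock: 6.6
position: [0.5214, 0.1858, 0.1277]
tcp_rot: [-3.135, -0.203, -0.004]
force: [-0.1, 0.4, -1.0]
width: 0.0136
```

Call:
move_arm:
  travel:
    - [0,0,-0.002]
    - [0,0,-0.002]
    - [0,0,-0.001]
    - [0,0,0]
    - [0,0,0]
  yaw: [0,0,0,0,0]
  hand: [0,0,0,0,0]

```text
clock: 7.1
position: [0.5202, 0.1867, 0.1214]
tcp_rot: [-3.135, -0.205, -0.0]
force: [0.1, 0.8, -1.6]
width: 0.0137
```

Call:
move_arm:
  travel:
    - [0,0,-0.001]
    - [0,0,-0.001]
    - [-0.0005,0,-0.001]
    - [-0.0005,0,-0.001]
    - [0,0,0]
    - [0,0,0]
  yaw: [0,0,0,0,0,0]
  hand: [0,0,0,0,0,0]

```text
clock: 7.7
position: [0.5196, 0.1866, 0.1177]
tcp_rot: [-3.135, -0.205, -0.002]
force: [0.3, 0.2, 1.5]
width: 0.0139
```

```bash
python3 - <<'E'
from wm import *
for i in range(1):
    c=vision.calibration("wrist"); p,d=vision.snapshot("wrist"); W=cloud(d,c); cv2.imwrite("pics/w3.png",p)
    s=robot.read_state(); print(s['position'],s['tcp_rot'],s['force'],s['ft_torque'])
E
```

```text
[0.5196 0.1866 0.1176] [-3.1348 -0.2051 -0.0015] [-0.2475  1.2126  1.7902] [ 0.0059 -0.1849  0.0721]
```

View pics/w3.png

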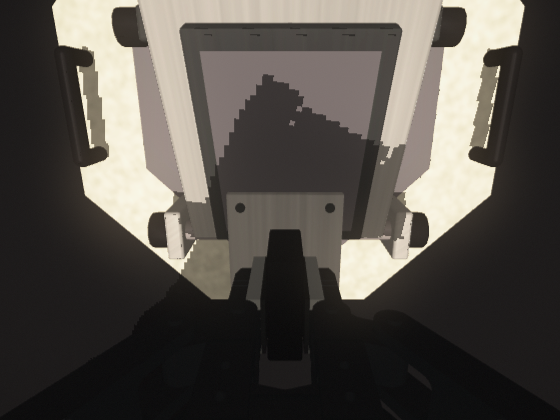

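Call:
move_arm:
  travel:
    - [-0.0005,0,-0.001]
    - [-0.0005,0,-0.001]
    - [-0.0005,0,-0.001]
    - [-0.0005,0,-0.001]
    - [0,0,0]
  yaw: [0,0,0,0,0]
  hand: [0,0,0,0,0]

```text
clock: 8.25
position: [0.5177, 0.1865, 0.1135]
tcp_rot: [3.135, 0.205, 0.002]
force: [0.6, -0.2, 5.9]
width: 0.0136
```

```bash
python3 - <<'E'
from wm import *
c=vision.calibration("wrist"); p,d=vision.snapshot("wrist"); W=cloud(d,c); cv2.imwrite("pics/w4.png",p)
s=robot.read_state(); print(s['position'],s['tcp_rot'],s['force'],s['ft_torque'],s['width'])
rep(W,(335,230),rad=0.06); rep(W,(300,140),rad=0.06)
E
```

```text
[0.5177 0.1865 0.1136] [3.1349 0.205  0.0017] [1.1026 0.3533 5.3809] [ 0.0036 -0.4916 -0.0093] 0.013856851370554315
n [-0.0045  0.      1.    ] tilt 0.2594387843523445 N 7076 rect ((-7.871927261352539, -1.2119522094726562), (46.9285774230957, 52.374244689941406), 8.096848487854004) ctr [0.5306 0.1891 0.0959] head -0.5909478551367164 rms 0.0006597205868966336
n [-0.3939 -0.0509  0.9177] tilt 23.400842655850234 N 35265 rect ((-11.597389221191406, 0.117767333984375), (74.50325775146484, 84.82940673828125), 89.97956085205078) ctr [0.5806 0.1936 0.1034] head 7.36894991531618 rms 0.0006421526934588472
```

View pics/w4.png

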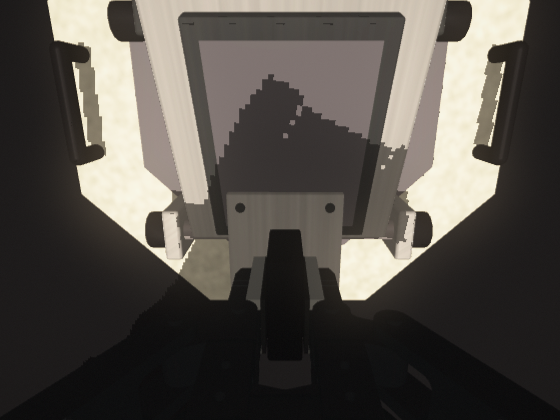

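Call:
move_arm:
  travel:
    - [0,0,0]
    - [0,0,0]
  yaw: [0,0]
  hand: [0.1,0.1]

```text
clock: 8.5
position: [0.5177, 0.1865, 0.1136]
tcp_rot: [3.135, 0.205, 0.002]
force: [0.3, 0.5, 5.2]
width: 0.0135
```

Call:
move_arm:
  travel:
    - [0,0,0]
    - [0,0,0]
  yaw: [0,0]
  hand: [0.13,0.13]

```text
clock: 8.7
position: [0.5177, 0.1865, 0.1136]
tcp_rot: [-3.135, -0.205, -0.002]
force: [0.6, -0.7, 5.2]
width: 0.0138
```

```bash
cat > q.py <<'E'
from wm import *
import sys
c=vision.calibration("wrist"); p,d=vision.snapshot("wrist"); W=cloud(d,c); cv2.imwrite("pics/"+sys.argv[1]+".png",p); np.save(sys.argv[1]+".npy",W)
s=robot.read_state(); print(s['clock'],s['position'],s['tcp_rot'],s['force'],s['ft_torque'],s['width'])
rep(W,(335,230),rad=0.06)
E
python3 q.py w5
```

```text
8.75 [0.5177 0.1865 0.1136] [-3.1348 -0.2051 -0.0016] [ 1.1404 -0.2049  4.8672] [ 0.0308 -0.4191  0.0067] 0.013812668064383863
n [-0.0054  0.0002  1.    ] tilt 0.3118272041657119 N 7074 rect ((-7.532928466796875, -1.2393264770507812), (46.20642852783203, 52.30680847167969), 9.667580604553223) ctr [0.5309 0.1892 0.096 ] head -2.1813647040153654 rms 0.0006447858173519983
```

Call:
move_arm:
  travel:
    - [0,0,0]
    - [0,0,0]
  yaw: [0,0]
  hand: [0.145,0.145]

```text
clock: 8.95
position: [0.5177, 0.1865, 0.1136]
tcp_rot: [3.135, 0.205, 0.002]
force: [0.8, -1.5, 5.2]
width: 0.014
```

Call:
move_arm:
  travel:
    - [0,0,0]
    - [0,0,0]
  yaw: [0,0]
  hand: [0.152,0.152]

```text
clock: 9.15
position: [0.5177, 0.1865, 0.1136]
tcp_rot: [-3.135, -0.205, -0.002]
force: [0.9, 0.2, 6.0]
width: 0.014
```

```bash
python3 q.py w6
```

```text
9.2 [0.5177 0.1865 0.1136] [-3.1349 -0.205  -0.0016] [0.3337 0.3279 5.1694] [-0.0436 -0.4212  0.0069] 0.01373840007920221
n [-0.0032  0.0004  1.    ] tilt 0.18679125341401873 N 7085 rect ((-7.526357650756836, -2.0004215240478516), (46.60979080200195, 52.52607345581055), 15.002894401550293) ctr [0.5308 0.1892 0.096 ] head -7.50250691785072 rms 0.0006500119948691434
```

Call:
move_arm:
  travel:
    - [0,0,0]
    - [0,0,0]
  yaw: [0,0]
  hand: [0.158,0.158]

```text
clock: 9.4
position: [0.5177, 0.1865, 0.1136]
tcp_rot: [-3.135, -0.205, -0.002]
force: [1.1, -0.1, 5.6]
width: 0.0137
```

Call:
move_arm:
  travel:
    - [0,0,0]
    - [0,0,0]
  yaw: [0,0]
  hand: [0.162,0.162]

```text
clock: 9.6
position: [0.5157, 0.1863, 0.1128]
tcp_rot: [3.135, 0.205, -0.005]
force: [-1.9, -0.5, 2.7]
width: 0.0141
```

```bash
python3 q.py w7
```

```text
9.65 [0.5157 0.1863 0.1127] [ 3.1346  0.2052 -0.0047] [-2.8226 -1.1508  1.6841] [-0.2792  0.3922 -0.0794] 0.013989655417574295
n [-0.0606 -0.0067  0.9981] tilt 3.4978313627040722 N 7250 rect ((-8.047122955322266, -0.10120582580566406), (47.56254577636719, 52.215972900390625), 1.0895249843597412) ctr [0.5296 0.1891 0.0962] head 6.325146598464877 rms 0.0006376190024749573
```

Call:
move_arm:
  travel:
    - [-0.0006,0,-0.001]
    - [-0.0006,0,-0.001]
    - [-0.0006,0,-0.001]
    - [-0.0006,0,-0.001]
    - [0,0,0]
  yaw: [0,0,0,0,0]
  hand: [0.161,0.161,0.161,0.161,0.161]

```text
clock: 10.15
position: [0.5144, 0.1862, 0.1091]
tcp_rot: [3.134, 0.205, -0.001]
force: [-3.6, -2.7, 2.0]
width: 0.0141
```

```bash
python3 q.py w8
```

```text
10.2 [0.5144 0.1862 0.1091] [ 3.1345  0.2047 -0.0013] [-2.5591 -2.3843  2.7048] [-0.5371  0.5215 -0.0694] 0.013437954804161188
n [-0.1357 -0.016   0.9906] tilt 7.85511160919301 N 7473 rect ((-8.709152221679688, -0.07128143310546875), (49.94996643066406, 52.23363494873047), 0.5613359808921814) ctr [0.5288 0.189  0.0937] head 6.725611550049059 rms 0.0006461355397093951
```

View pics/w8.png

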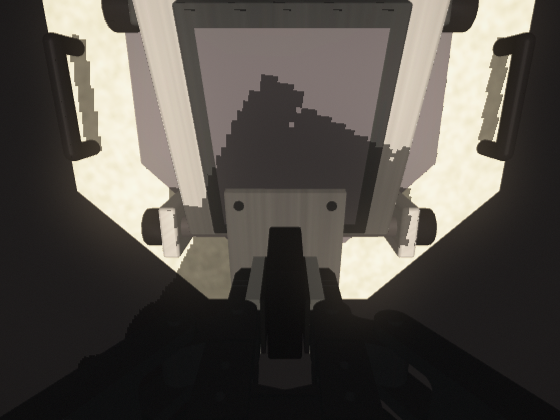

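Call:
move_arm:
  travel:
    - [-0.0006,0,-0.001]
    - [-0.0006,0,-0.001]
    - [-0.0006,0,-0.001]
    - [-0.0006,0,-0.001]
    - [-0.0006,0,-0.001]
    - [-0.0006,0,-0.001]
    - [0,0,0]
  yaw: [0,0,0,0,0,0,0]
  hand: [0.161,0.161,0.161,0.161,0.161,0.161,0.161]

```text
clock: 10.9
position: [0.5112, 0.1868, 0.1031]
tcp_rot: [-3.135, -0.205, -0.0]
force: [-1.7, -2.4, 1.6]
width: 0.0138
```

```bash
python3 q.py w9
```

```text
10.95 [0.5112 0.1868 0.1032] [-3.1347 -0.2055  0.0001] [-1.2526 -2.6364  2.4   ] [-0.5593  0.2864 -0.1   ] 0.01367150189653745
n [-0.2924 -0.0358  0.9556] tilt 17.130252700635882 N 7789 rect ((-9.660844802856445, -0.10999870300292969), (53.316795349121094, 52.33745574951172), 0.5164268016815186) ctr [0.5269 0.1897 0.0903] head 6.987756430549915 rms 0.0006307064307039515
```

Call:
move_arm:
  travel:
    - [-0.0006,0,-0.001]
    - [-0.0006,0,-0.001]
    - [-0.0006,0,-0.001]
    - [-0.0006,0,-0.001]
    - [0,0,0]
  yaw: [0,0,0,0,0]
  hand: [0.161,0.161,0.161,0.161,0.161]

```text
clock: 11.45
position: [0.509, 0.187, 0.0993]
tcp_rot: [-3.134, -0.206, -0.001]
force: [-0.9, -2.0, 1.4]
width: 0.014
```

```bash
python3 q.py w10
```

```text
11.5 [0.509  0.187  0.0993] [-3.1344 -0.2058 -0.0006] [-0.0169 -1.1257  1.2603] [-0.2665  0.0018 -0.0288] 0.013628144726075429
n [-0.3906 -0.0505  0.9192] tilt 23.197396621914145 N 7906 rect ((-11.23708724975586, -0.03162193298339844), (57.70685958862305, 52.235595703125), 0.09621953964233398) ctr [0.5247 0.19   0.0874] head 7.365388828274573 rms 0.0006256067836205546
```

View pics/w10.png

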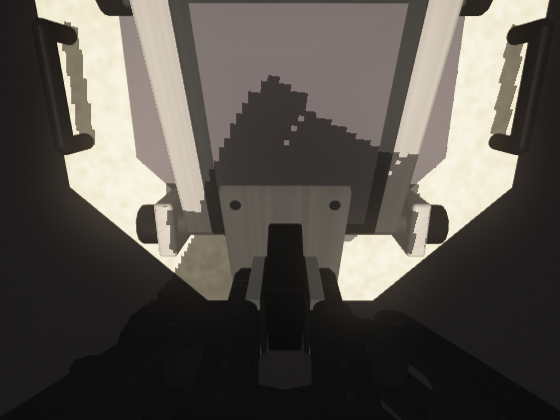

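Call:
move_arm:
  travel:
    - [0,0,0]
    - [0,0,0]
    - [0,0,0]
    - [-0.002,0,0.0045]
    - [-0.002,-0.0005,0.0045]
    - [0,0,0]
    - [0,0,0]
  yaw: [0,0,0,0,0,0,0]
  hand: [0,0,0,0,0,0,0]
  grip_force: 25

```text
clock: 12.2
position: [0.5047, 0.1863, 0.1084]
tcp_rot: [-3.135, -0.206, -0.0]
force: [-1.3, 0.4, -1.5]
width: 0.0135
```

```bash
python3 q.py w11
```

```text
12.25 [0.5047 0.1863 0.1083] [-3.1347 -0.2056  0.0001] [-0.2352  0.1783 -1.3033] [-0.0015 -0.0492  0.0328] 0.013274826976264874
n [-0.3901 -0.0505  0.9194] tilt 23.162428904412355 N 7930 rect ((-10.804071426391602, -0.017757415771484375), (57.11711120605469, 52.2446174621582), 0.152698814868927) ctr [0.5206 0.1894 0.0966] head 7.3789763809118325 rms 0.0006210232126125526
```

Held firmly at 23.2°. Now shift up the slope, staying 10 mm off the plate.

Call:
move_arm:
  travel:
    - [0.0136,0.0008,0.006]
    - [0.0136,0.0009,0.006]
    - [0.0136,0.0008,0.006]
    - [0.0136,0.0009,0.006]
    - [0,0,0]
    - [0,0,0]
    - [0,0,0]
  yaw: [0,0,0,0,0,0,0]
  hand: [0,0,0,0,0,0,0]

```text
clock: 12.95
position: [0.5578, 0.1894, 0.1317]
tcp_rot: [-3.135, -0.205, 0.003]
force: [-0.4, 0.5, -1.1]
width: 0.0135
```

```bash
python3 q.py w12; python3 - <<'E'
from wm import *
W=np.load("w12.npy")
rep(W,(285,60),rad=0.08)
c=vision.calibration("top");p,d=vision.snapshot("top");cv2.imwrite("pics/t12.png",cv2.resize(p[140:270,50:200],None,fx=4,fy=4,interpolation=cv2.INTER_CUBIC))
E
```

```text
13.0 [0.558  0.1896 0.1318] [-3.1347 -0.2052  0.0028] [-0.3505  1.0443 -1.0157] [-0.0308  0.0334  0.0715] 0.0133376115165903
n [-0.3869 -0.0499  0.9208] tilt 22.957799466190757 N 7931 rect ((-10.479156494140625, 0.017879486083984375), (57.057010650634766, 52.27043533325195), 0.22631843388080597) ctr [0.5741 0.1926 0.12  ] head 7.344622520588161 rms 0.0006120536973419551
n [0.0323 0.0052 0.9995] tilt 1.8732592291244456 N 15655 rect ((-0.11133003234863281, -0.0144805908203125), (159.89114379882812, 40.02147674560547), 88.31595611572266) ctr [0.6723 0.2061 0.0101] head -170.79845085173713 rms 0.0009350350729602612
```

View pics/w12.png

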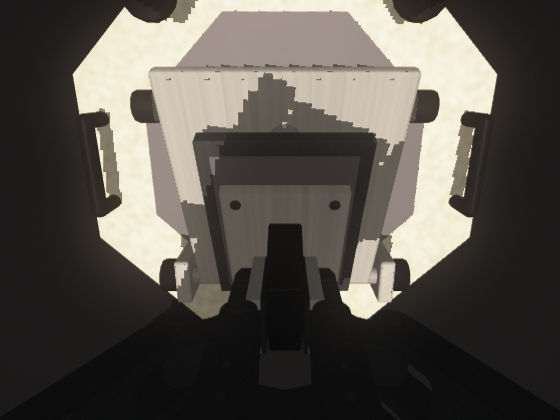

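```bash
python3 - <<'E'
from wm import *
W=np.load("w12.npy")
oS,nS,mS=plane(W,(335,230),rad=0.06)
oP,nP,mP=plane(W,(285,170),thr=0.003,rad=0.09)
n=nP
print("plate n",nP,np.degrees(np.arccos(nP[2])),"N",mP.sum())
n=np.array([-.3945,-.0512,.9175]);n/=np.linalg.norm(n)
up=np.array([0,0,1])-n*n[2];up/=np.linalg.norm(up);yy=np.cross(n,up)
for m in (mS,mP):
    v,u=np.where(m);Q=W[m]
    A=np.c_[Q@up,Q@yy,Q@n]*1000
    print("px u",u.min(),u.max(),"v",v.min(),v.max(),"up max",np.percentile(A[:,0],[99.5,100]),"y",np.percentile(A[:,1],[0,.5,99.5,100]),"n",np.median(A[:,2]))
for row in (150,160,172,180):
    r=W[row,180:400]@np.c_[up,yy,n]*1000
    print(row,[(180+i,*np.round(r[i],1)) for i in range(5,215,15)])
for col in (285,):
    print([(v,*np.round(W[v,col]@np.c_[up,yy,n]*1000,1)) for v in range(120,200,5)])
E
```

```text
plate n [-0.3948 -0.0516  0.9173] 23.465295162442466 N 11375
px u 219 350 v 187 280 up max [620.6299 621.3295] y [ 90.9429  91.2629 142.8936 143.1699] n -126.32471375591783
px u 192 376 v 136 290 up max [634.7251 635.2788] y [ 79.9861  80.6456 153.8329 154.6538] n -141.14760344782917
150 [(185, np.float64(616.8), np.float64(164.2), np.float64(-162.2)), (200, np.float64(630.4), np.float64(151.1), np.float64(-140.4)), (215, np.float64(630.8), np.float64(144.9), np.float64(-139.8)), (230, np.float64(630.2), np.float64(139.1), np.float64(-140.8)), (245, np.float64(630.3), np.float64(133.1), np.float64(-140.7)), (260, np.float64(629.9), np.float64(127.1), np.float64(-141.4)), (275, np.float64(630.4), np.float64(121.0), np.float64(-140.5)), (290, np.float64(630.3), np.float64(114.9), np.float64(-140.8)), (305, np.float64(630.5), np.float64(108.9), np.float64(-140.4)), (320, np.float64(629.4), np.float64(102.7), np.float64(-142.2)), (335, np.float64(629.5), np.float64(96.6), np.float64(-142.0)), (350, np.float64(630.6), np.float64(90.8), np.float64(-140.4)), (365, np.float64(630.5), np.floa
[... 3169 characters left out ...]
64(632.3), np.float64(116.9), np.float64(-141.2)), (150, np.float64(629.8), np.float64(116.9), np.float64(-141.6)), (155, np.float64(627.2), np.float64(116.9), np.float64(-141.9)), (160, np.float64(625.3), np.float64(116.9), np.float64(-141.1)), (165, np.float64(624.0), np.float64(116.9), np.float64(-139.4)), (170, np.float64(621.0), np.float64(116.9), np.float64(-140.0)), (175, np.float64(617.6), np.float64(116.9), np.float64(-141.1)), (180, np.float64(615.0), np.float64(116.9), np.float64(-141.0)), (185, np.float64(620.7), np.float64(116.9), np.float64(-130.1)), (190, np.float64(619.6), np.float64(116.9), np.float64(-128.3)), (195, np.float64(619.2), np.float64(116.9), np.float64(-125.6))]
```

Call:
move_arm:
  travel:
    - [0.0018,0.0002,0.0008]
    - [0.0012,0.0002,-0.0028]
    - [0.0012,0.0001,-0.0028]
    - [0.0008,0.0001,-0.0018]
    - [0,0,0]
    - [0,0,0]
    - [0,0,0]
  yaw: [0,0,0,0,0,0,0]
  hand: [0,0,0,0,0,0,0]

```text
clock: 13.75
position: [0.5643, 0.19, 0.1258]
tcp_rot: [3.135, 0.205, 0.0]
force: [-0.1, -0.1, -1.5]
width: 0.0135
```

Call:
move_arm:
  travel:
    - [0.0004,0,-0.0009]
    - [0.0004,0.0001,-0.0009]
    - [0.0004,0,-0.0009]
    - [0,0,0]
    - [0,0,0]
    - [0,0,0]
  yaw: [0,0,0,0,0,0]
  hand: [0,0,0,0,0,0]

```text
clock: 14.35
position: [0.5654, 0.1902, 0.1232]
tcp_rot: [-3.135, -0.205, 0.0]
force: [-1.2, 0.1, 1.6]
width: 0.0136
```

Call:
move_arm:
  travel:
    - [0,0,0]
    - [0,0,0]
    - [0,0,0]
    - [0.0004,0,-0.0009]
    - [0,0,0]
  yaw: [0,0,0,0,0]
  hand: [0.14,0.158,0.161,0.161,0.161]

```text
clock: 14.85
position: [0.5658, 0.1903, 0.1221]
tcp_rot: [-3.135, -0.205, -0.0]
force: [-2.3, 0.1, 3.3]
width: 0.0142
```

```bash
cat > q2.py <<'E'
from wm import *
import sys
c=vision.calibration("wrist"); p,d=vision.snapshot("wrist"); W=cloud(d,c); cv2.imwrite("pics/"+sys.argv[1]+".png",p)
s=robot.read_state(); print(s['clock'],s['position'],s['tcp_rot'],s['force'],s['width'])
n=np.array([-.3945,-.0512,.9175]);n/=np.linalg.norm(n)
up=np.array([0,0,1])-n*n[2];up/=np.linalg.norm(up);yy=np.cross(n,up)
print("F.n",s['force']@n,"F.up",s['force']@up)
pr,pc=int(sys.argv[2]),285
for nm,seed,rad in (("slide",(335,230),.06),("plate",(pc,pr),.09),("frame",(int(sys.argv[3]),int(sys.argv[4])),.1)):
    th=0.0025 if nm!="frame" else .003
    o,nn,m=plane(W,seed,thr=th,rad=rad); Q=W[m]; A=np.c_[Q@up,Q@yy,Q@n]*1000
    print(nm,m.sum(),"tilt",np.degrees(np.arccos(nn[2])),"head",np.degrees(np.arctan2(-nn[1],-nn[0])),"up",np.percentile(A[:,0],[0,99.7]),"y",np.percentile(A[:,1],[.3,99.7]),"n",np.median(A[:,2]))
E
python3 q2.py w13 170 190 180
```

```text
14.9 [0.5658 0.1903 0.1221] [-3.1347 -0.2053  0.0001] [-0.8345  0.9723  3.5925] 0.013988589915804905
F.n 3.5754570656383833 F.up 0.784673443899232
slide 7917 tilt 23.183786318524703 head 7.4143194554361065 up [567.439  624.3695] y [ 90.9685 142.7555] n -138.18938277960837
plate 9930 tilt 23.465741284612115 head 7.330989380924446 up [535.9738 634.9133] y [ 80.4949 153.9718] n -143.06470589058887
frame 5870 tilt 55.56967642687636 head -66.27903941618 up [514.4136 654.4746] y [145.1691 168.4288] n -160.7181568975508
```

View pics/w13.png

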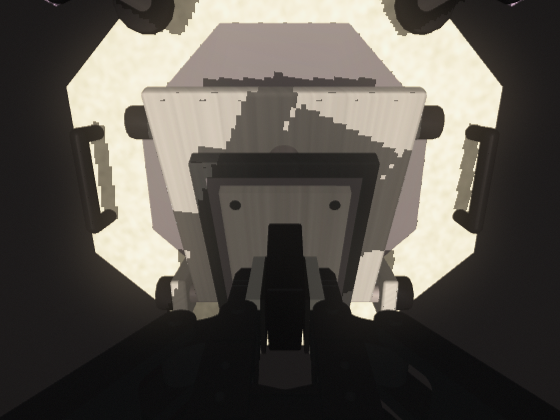

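Call:
move_arm:
  travel:
    - [0,0,0]
    - [0,0,0]
    - [0,0,0]
    - [-0.001,-0.0001,0.0023]
    - [-0.001,-0.0001,0.0023]
    - [-0.0014,-0.0002,-0.0006]
    - [0,0,0]
    - [0,0,0]
    - [0.001,0.0001,-0.0023]
    - [0.001,0.0001,-0.0023]
    - [0,0,0]
    - [0,0,0]
  yaw: [0,0,0,0,0,0,0,0,0,0,0,0]
  hand: [0,0,0,0,0,0,0,0,0,0,0,0]

```text
clock: 16.1
position: [0.5644, 0.19, 0.1217]
tcp_rot: [-3.135, -0.205, 0.0]
force: [-1.8, 0.5, 2.2]
width: 0.0136
```

```bash
python3 q2.py w14 172 230 130
```

```text
16.15 [0.5644 0.19   0.1217] [-3.1347 -0.2052 -0.0001] [-2.6011  0.1789  2.9436] 0.013509986569466382
F.n 3.7176501190721702 F.up -1.174523396700235
slide 7929 tilt 23.241601479133195 head 7.39374298744048 up [566.5391 622.8849] y [ 90.8242 142.5995] n -138.01642995567602
plate 10594 tilt 23.477354601895687 head 7.37721079248165 up [535.6193 634.9216] y [ 80.5093 153.9809] n -142.89399447150203
frame 23755 tilt 23.44619197848438 head 7.363054804579356 up [538.955  654.6599] y [ 62.0769 172.4389] n -161.2505688074959
```

Call:
move_arm:
  travel:
    - [0.0004,0.0001,-0.001]
    - [0.0004,0,-0.001]
    - [0.0004,0.0001,-0.001]
    - [0,0,0]
    - [0,0,0]
    - [0,0,0]
  yaw: [0,0,0,0,0,0]
  hand: [0,0,0,0,0,0]

```text
clock: 16.75
position: [0.5657, 0.1902, 0.1188]
tcp_rot: [-3.135, -0.205, -0.0]
force: [-2.1, -0.9, 5.2]
width: 0.0134
```

```bash
python3 q2.py w15 172 230 130
```

```text
16.8 [0.5657 0.1902 0.1188] [-3.1347 -0.2053 -0.0002] [-2.5656  0.1234  5.7857] 0.013681048133560057
F.n 6.314048101431284 F.up -0.018203060169647994
slide 7947 tilt 23.20603370337922 head 7.3371786407219926 up [566.4697 622.8795] y [ 90.8226 142.6369] n -141.14142908445695
plate 10558 tilt 23.48560462303573 head 7.350687384894464 up [535.3786 634.9241] y [ 80.5146 153.9647] n -146.03898894179457
frame 24202 tilt 23.442480529421385 head 7.363780749745758 up [537.4328 654.6546] y [ 62.0415 172.4427] n -161.2552167074391
```

Call:
move_arm:
  travel:
    - [0,0,0]
    - [0,0,0]
    - [0,0,0]
  yaw: [0,0,0]
  hand: [0.14,0.156,0.159]

```text
clock: 17.1
position: [0.5657, 0.1902, 0.1188]
tcp_rot: [-3.135, -0.205, -0.0]
force: [-2.7, -0.2, 5.7]
width: 0.0138
```

```bash
python3 q2.py w16 172 230 130
```

```text
17.15 [0.5657 0.1902 0.1188] [-3.1347 -0.2051 -0.0002] [-3.1632 -0.6837  5.342 ] 0.013878982682092714
F.n 6.183971303405019 F.up -0.8337493647134167
slide 7928 tilt 23.19711765420152 head 7.452620866169078 up [565.6421 622.8174] y [ 90.8227 142.6036] n -141.1395081805777
plate 10576 tilt 23.47843115827897 head 7.379740870994382 up [534.4731 634.8623] y [ 80.4683 153.9996] n -146.00440536325397
frame 24182 tilt 23.44949912779812 head 7.381646682303137 up [537.1037 654.6181] y [ 62.0536 172.4798] n -161.26367222288883
```

Call:
move_arm:
  travel:
    - [0,0,0]
    - [0,0,0]
    - [0,0,0]
  yaw: [0,0,0]
  hand: [0.16,0.161,0.161]

```text
clock: 17.45
position: [0.5657, 0.1902, 0.1188]
tcp_rot: [-3.135, -0.205, -0.0]
force: [-2.6, 0.1, 6.1]
width: 0.0136
```

```bash
python3 q2.py w17 172 230 130
```

```text
17.5 [0.5657 0.1902 0.1188] [-3.1346 -0.2052 -0.0001] [-2.7274 -0.8364  5.2395] 0.014049049455640063
F.n 5.9258778840611 F.up -0.4960202900472934
slide 7917 tilt 23.210664629915865 head 7.334004440355417 up [565.938  622.8948] y [ 90.8469 142.6281] n -141.1199909322281
plate 10579 tilt 23.45107905566114 head 7.3644005111177755 up [535.1593 634.8554] y [ 80.5229 153.9915] n -145.99154544942795
frame 24204 tilt 23.435560632986252 head 7.355804822009077 up [537.5267 654.6608] y [ 62.0496 172.437 ] n -161.2560818739567
```

```bash
python3 - <<'E'
from wm import *
c=vision.calibration("wrist"); p,d=vision.snapshot("wrist"); W=cloud(d,c)
oS,nS,mS=plane(W,(335,230),rad=.06); oP,nP,mP=plane(W,(285,172),rad=.09)
k=np.ones((5,5),np.uint8)
mS=cv2.erode(mS.astype(np.uint8),k)>0; mP=cv2.erode(mP.astype(np.uint8),k)>0
def fit(m):
    Q=W[m];o=Q.mean(0);n=np.linalg.svd(Q-o,full_matrices=False)[2][2];n*=np.sign(n[2]);return o,n
oS,nS=fit(mS);oP,nP=fit(mP)
print("angle",np.degrees(np.arccos(nS@nP)),np.degrees(np.arccos(nS[2])),np.degrees(np.arccos(nP[2])))
up=np.array([0,0,1])-nP*nP[2];up/=np.linalg.norm(up);yy=np.cross(nP,up)
for nm,m in (("S",mS),("P",mP)):
    Q=W[m];a=(Q-oP)@up*1000;h=(Q-oP)@nP*1000;y=(Q-oS)@yy*1000
    for lo in range(-60,50,10):
        s=(a>=lo)&(a<lo+10)
        if s.sum()>50: print(nm,lo,s.sum(),round(h[s].mean(),2))
print(robot.read_state()['force'])
E
```

```text
angle 0.14011358150135736 23.693220988727234 23.555281740096557
S -40 283 4.79
S -30 847 4.83
S -20 1079 4.89
S -10 1734 4.85
S 0 2248 4.92
P -60 293 -0.07
P -50 342 -0.02
P -40 364 0.04
P -30 394 0.01
P -20 491 0.03
P -10 574 -0.01
P 0 913 0.04
P 10 3537 0.04
P 20 730 -0.22
[-3.2884  0.731   6.0786]
```

Call:
move_arm:
  travel:
    - [0,0,0]
    - [0,0,0]
    - [0.0001,0,-0.0003]
    - [0,0,0]
    - [0,0,0]
    - [0,0,0]
    - [0,0,0]
    - [0,0,0]
    - [0,0,0]
    - [0,0,0]
    - [0,0,0]
    - [0,0,0]
  yaw: [0,0,0,0,0,0,0,0,0,0,0,0]
  hand: [0,0,0,0,0,0,0,0,0,0,0,0]

```text
clock: 18.75
position: [0.5658, 0.1902, 0.1185]
tcp_rot: [-3.135, -0.205, -0.0]
force: [-3.5, -0.7, 6.3]
width: 0.0134
```

Call:
move_arm:
  travel:
    - [0,0,0]
    - [0,0,0]
    - [0,0,0]
    - [0,0,0]
    - [0,0,0]
    - [0,0,0]
    - [0,0,0]
    - [0,0,0]
    - [0,0,0]
    - [0,0,0]
    - [0,0,0]
    - [0,0,0]
  yaw: [0,0,0,0,0,0,0,0,0,0,0,0]
  hand: [0,0,0,0,0,0,0,0,0,0,0,0]

```text
clock: 19.95
position: [0.5658, 0.1902, 0.1186]
tcp_rot: [-3.135, -0.205, -0.0]
force: [-2.1, 0.6, 5.9]
width: 0.0134
```

```bash
python3 q2.py w18 172 230 130
```

```text
20.0 [0.5658 0.1902 0.1185] [-3.1347 -0.2052 -0.0002] [-3.0987  0.2566  5.9715] 0.013456217852662072
F.n 6.68799334111888 F.up -0.4135446395333471
slide 7951 tilt 23.216095144570176 head 7.443066198986779 up [566.4011 622.8689] y [ 90.8332 142.5992] n -141.43550872446423
plate 10561 tilt 23.463332551857764 head 7.400363833026888 up [534.8684 634.8957] y [ 80.5485 153.9991] n -146.30172361141362
frame 24255 tilt 23.443347739930022 head 7.363739111125798 up [537.1475 654.6874] y [ 62.0661 172.4733] n -161.25861632799726
```

View pics/w18.png

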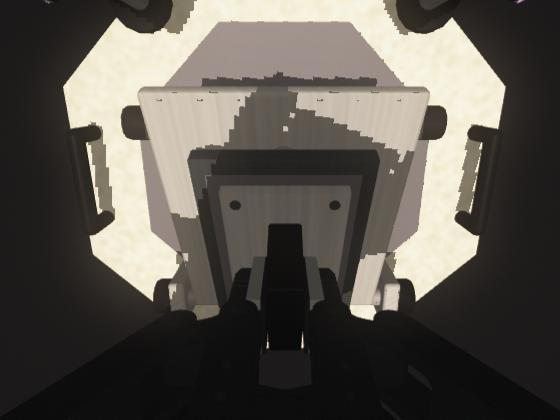

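Call:
move_arm:
  travel:
    - [0,0,0]
    - [0,0,0]
    - [0,0,0]
    - [0,0,0]
    - [0,0,0]
    - [0,0,0]
    - [0,0,0]
    - [0,0,0]
    - [0,0,0]
    - [0,0,0]
  yaw: [0,0,0,0,0,0,0,0,0,0]
  hand: [0,0,0,0,0,0,0,0,0,0]

```text
clock: 21.0
position: [0.5658, 0.1902, 0.1186]
tcp_rot: [-3.135, -0.205, -0.0]
force: [-2.7, 0.2, 5.5]
width: 0.0135
```

```bash
python3 -c "
from workcell import robot, close_job
s=robot.read_state();print(s['clock'],s['position'],s['force'],s['width'])
print(close_job())"
```

```text
21.0 [0.56581032 0.19016542 0.11858656] [-2.7109005   0.17856639  5.45608619] 0.013521934497608233
the job is handed in; nothing more can be done
None
```

I picked up the larger slide by its grip bar and set it flush and centred on the sloped plate. I handed the job in at 21.0 s, still holding it pressed.

The moves could not tilt the tool. I loosened the grip a little and let the plate turn the slide between the pads, then tightened again. I moved it up the slope, lowered it, corrected it 1.5 mm and pressed along the plate's normal.

The last checks, from the wrist camera:

| Check | Result |
|---|---|
| Plate sunk | about 5.0 mm, held for about 3 s |
| Centring up the slope | 12.0 mm margin at the upper end, where 12 mm is centred |
| Centring across the slope | about 0.5 mm off |
| Heading | within 0.1° of the plate's |
| Flushness | gap even to about 0.1 mm over the part I could see, 0.14° between the two surfaces |
| Stage tilt | 23.4° by the frame at the end; the plate read 23.4–23.5° before I touched it, so no shift seen |

- **Checks that disagreed:** A cruder fit gave the slide 23.2° against the plate's 23.5°. It did not change when I loosened the grip under load, so I took it as camera error. The force reading implied about 4.5 to 5 mm of sink, slightly less than the camera.
- **Not checked:** I did not take a final picture of the other things on the bench. The arm stayed clear of them throughout.

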